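# Take the filter cassette out of the air-intake housing

## Task

Turn the swing tab on the sloping face of the air-filter housing a full quarter turn aside, to either side, then lift the filter cassette out of its frame by its bar handle. Set it down gently, flat and handle up, on the floor of the aluminium tray and let go, leaving the tab aside. Do not disturb the small black-capped bottle between housing and tray or the yellow tape roll lying on the worktop behind it.

Things in the scene. Friction and masses are not known exactly. Their poses are not given: they have to be found in the camera images.
- housing: Fixed grey wedge on a base plate 150 x 196 mm, about 145 mm high at the back, 50 mm in front. Origin: centre of its underside on the worktop; x to its high back, y to the left, z up. Its top face (172 mm wide) slopes 35 degrees, low edge at -x: the face's outward normal leans 35 degrees from vertical towards -x. It stands right or left on the worktop, low edge to the robot's right (yaw 1.2 to 1.8).
- seat (a point): Centre of the seat (floor of the recess) in the housing's sloping face. The recess is 114 mm (up the slope) x 144 mm, framed by four rails 12 mm high measured along the face's normal; the seated cassette's top is flush with the rails.
- tab_pivot (a point): Point on the pivot axis of the swing tab, level with the tab's top face, 78 mm up the slope from the seat's centre and 20.5 mm out from the seat along the face's normal. The pivot axis is the face's normal. The pivot screw stands 3.5 mm above this point.
- tab (a joint): Angle of the swing tab, rad: 0 points down the slope over the cassette's upper edge; positive is anticlockwise looking onto the face (free end goes to the housing's -y), stops at +-1.6. Starts within +-0.3, stays where left (friction, about 1.5 N at the lug); clear of the cassette beyond 1.2 either way. Steel strip 16 mm wide, 6 thick, reaching 36 mm from the pivot, 2.5 mm above the cassette.
- tab_lug (a point): Centre of the top end of the tab's lug, a round steel pin of 12 mm diameter that stands 25.5 mm above the tab's top face, parallel to the face's normal, 28 mm from the pivot axis.
- cassette: Loose filter cassette, a plastic slab 110 x 140 x 12 mm (x, y, z) with paper pleats and a bar handle, 0.15 to 0.3 kg. Origin: centre of its underside; x along its short side (up the slope while seated), z out of the pleated face with the handle. Seated, it lies in the recess with 2 mm play on each side.
- cassette_grip (a point): Centre of the cassette's bar handle, 40 mm from its underside along its z. The bar is 50 mm long along the cassette's x, 12 mm wide along y and 14 mm deep (33 to 47 mm from the underside), on two legs; grasp it across its width. The gap under the bar to the slab is 21 mm.
- tray: Fixed shallow open aluminium tray, 200 x 230 mm outside, 28 mm high, walls and floor 4 mm. Origin: centre of its underside on the worktop; z up. It stands on the other side of the worktop's middle from the housing.
- tray_in (a point): Centre of the tray's inner floor, 4 mm above the worktop; inside it is 192 x 222 mm.
- small_bottle: Loose small bottle with a black cap, 46 mm diameter, 76 mm high, standing between the housing and the tray. Origin: centre of its underside. A bystander.
- tape_ring: Loose roll of yellow packing tape lying flat on the worktop behind the small bottle, 96 mm diameter, 48 mm high. Origin: centre of its underside. A bystander.

How it is judged:
By the outcome, as a careful person would: the job done as asked, in the order asked, and still so for the second after the job is handed in, with the robot touching nothing.
It also fails if it takes over 58 s, if anything falls off the work surface, if the arm or the gripper's body presses on something with over 40 N, if the wrist force passes 120 N, or if a joint passes its speed limit or range.

## Robot

A 6-joint arm with a two-finger parallel gripper is mounted at the origin on a cart in front of the work surface, level with it; the furniture and walls round the work are solid. World frame = base frame: x ahead of the robot, y to its left, z up, the work surface at z = 0. Lengths are in mm, angles in rad, forces in N, time in s.
With the tool pointing down it reaches from about 350 to 775 mm from the base axis. Payload 7.3 kg.
Tool frame: the origin (TCP) lies on the centre line of the jaws, within the pads' length; the fingertips stand 11 mm ahead of it and the grasp point (between the pads) lies 8 mm behind it; z points along the fingers, y is the line along which they close (so a half turn about z gives the same grasp; the last joint's range is limited). The gripper opens to 92 mm and grips with 3 to 60 N. Pads are 19 mm wide; open, the fingers measure 130 mm over their backs; the gripper's body (75 mm by 190 mm) begins 47 mm behind the grasp point.
Start: joints at [1.025, 0.342, 1.524, -0, 1.275, -0.146], TCP at [204.336, 483.624, 217.541] pointing down, gripper open.
Joint ranges: [-2.53, 2.53], [-0.77, 2.02], [0.04, 2.7], [-1, 4.14], [0.28, 2.66], [-3.11, 3.11]. Speed limits (rad/s): [2.57, 2.57, 3.14, 3.14, 3.14, 3.14].

## Interface

Orientations are given as [roll, pitch, yaw] about the fixed x, y, z axes, in that order (R = Rz(yaw) Ry(pitch) Rx(roll)).
In Python, from plant import bot gives the robot as it stands.
- The arm moves only by the tool step_arm, never from a script. Its argument "deltas" is a list of rows, each a list of 5 numbers: the opening, from 0 (shut) to 1 (fully open), then the shift along the tool's x, y, z each as a share of 0.5 m, from -1 to 1, then the turn about the tool's z as a share of pi/2 rad, from -1 to 1. In form: [[claw, x, y, z, turn], ...]. A call has 1 to 8 rows; each row shifts and turns the commanded pose from where the row before left it, along the tool's axes as they then stand; what a row does not reach is not made up. A row lasts 1/10 s, in which the tool goes at most 50 mm and 8.59 degrees, less where a joint would pass 70% of its speed; a pose out of reach is approached as far as the arm can. A call with a number of a shift or a turn outside -1 to 1 is refused whole. A call with a gripper value outside its range is refused whole. The fingers move at their own pace and stop on an object; the grip force is fixed at half the most. Time passes only in rows, so rows that do not move let the fingers close. It gives the time, the measured TCP pose, the force, the opening and the grip force at its end, in the units of the state.
- bot.get_obs(): the state, without advancing time (a new reading comes with each control period).
- bot.capture(name): name is "scene" or "top" or "wrist"; returns (picture, depth): 420x560x3 uint8, red, green, blue; 420x560 float32, mm along the optical axis (not along the pixel's ray), 0 where there is no reading.
- bot.camera_params(name): a dict with "fov_y" (degrees; the focal length in pixels is half the picture's height over the tangent of half this angle, whatever the lens; pixels are square), "cx", "cy" (the principal point, pixels), "rvec" (rotation vector, rad) and "tvec" (3), from world to camera coordinates, as OpenCV has them. Camera axes: x right, y down, z forward; pixel columns grow to the right and rows downward; lengths in mm; the calibration is good to about 2 mm. A picture is of the moment at which its call begins: read the wrist's pose just before it. camera_params takes no time and is no camera call; for the wrist camera it gives the pose at the moment of the call.
- bot.close_job(): hands the job in; it is judged then, once.
The state is a dict: "time": time; "joint_positions": joint angles; "dq": joint speeds; "tau": joint torques, N m; "tool_pos": TCP position; "tcp_rot": TCP orientation; "contact_force": force on the tool from outside, world axes, zero at the start; "moment": the same for the moment, N m; "grip_width": finger opening in mm; "finger_force": force on a finger pad.
Only numpy, scipy, OpenCV 4.12 (cv2) and the standard library are available. Lean on these libraries where they do the work, as an engineer would, in place of code of your own. Each camera call takes 0.05 s, during which the arm holds its last target. There are 200 camera calls.

## Working session

There is one attempt and no reset: what is moved stays moved. The work goes in short steps, Python scripts to look and compute and a tool call to move; the robot and the scene stay as the last step left them, time stands still between calls to the robot, and variables do not carry over. Pictures are saved under pics/ and viewed, at most 11 in all, crops included, and the job is handed in when it is done.

Besides the shell and the picture viewer there is one more tool, called after "Emit:" as name(argument=value, ...), one argument or row to a line, values as JSON. step_arm: Moves the arm, as the interface text tells. Shift numbers are shares of 0.5 m and turn numbers shares of pi/2 rad, none past 1 either way. Its arguments: {"type":"object","properties":{"deltas":{"type":"array","items":{"type":"array","items":{"type":"number","minimum":-1,"maximum":1}}}},"required":["deltas"]}

```bash
mkdir -p pics; ls; cat > h.py <<'E'
import numpy as np, cv2
from plant import bot
def cap(n,save=None):
    p=bot.camera_params(n); im,d=bot.capture(n)
    if save: cv2.imwrite('pics/'+save,im[:,:,::-1])
    return p,im,d
def world(p,d):
    h,w=d.shape; f=h/2/np.tan(np.radians(p['fov_y'])/2)
    v,u=np.mgrid[:h,:w]; C=np.stack([(u-p['cx'])/f*d,(v-p['cy'])/f*d,d],-1)
    R=cv2.Rodrigues(np.array(p['rvec'],float))[0]; W=(C-np.array(p['tvec']).ravel())@R
    W[d<=0]=np.nan
    return W
E
python3 - <<'E'
from h import *
for n in ('scene','top'):
    p,im,d=cap(n,n+'.png'); np.savez(n+'.npz',W=world(p,d),im=im); print(n,p)
o=bot.get_obs(); print(o)
E
```

```text
pics
scene {'fov_y': 49.5121867964732, 'cx': 283.6955309645447, 'cy': 211.5025525279915, 'rvec': array([ 1.92244287, -0.74730092,  0.50231406]), 'tvec': array([-457.93698415,  265.58158769,  763.6163613 ])}
top {'fov_y': 52.11323235141928, 'cx': 284.9379032409029, 'cy': 208.99316914497646, 'rvec': array([ 2.19767268, -2.1645591 ,  0.14323349]), 'tvec': array([ -30.50907084,  627.98842802, 1151.77301789])}
{'time': 0.1, 'joint_positions': array([ 1.02499059e+00,  3.42636006e-01,  1.52492546e+00,  1.25160663e-06,
        1.27538679e+00, -1.46030758e-01]), 'dq': array([-0.00041395, -0.0018199 , -0.00273901, -0.00224184,  0.00081269,
        0.00145245]), 'tau': array([ 2.25886135e-03, -4.32002807e+01, -2.44694316e+01,  7.20862881e-02,
        5.26738772e-02, -2.38934189e-05]), 'tool_pos': array([204.1338512 , 483.28288838, 216.92192376]), 'tcp_rot': array([-3.14025165e+00, -1.98441297e-04,  2.74181718e+00]), 'contact_force': array([-0.49162689, -0.22832951,  0.62183217]), 'moment': array([ 0.01964931, -0.01101833,  0.02758809]), 'finger_force': 0.0, 'grip_width': 91.88363117039836}
```

View pics/top.png

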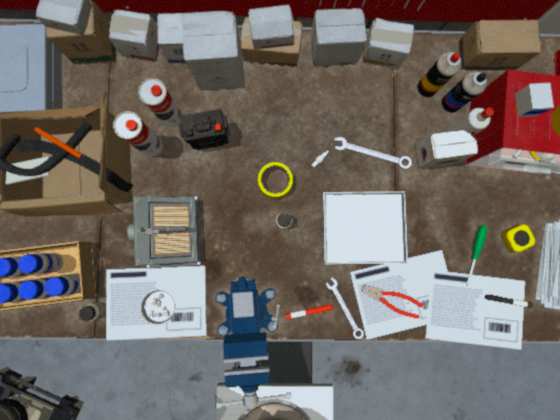

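View pics/scene.png

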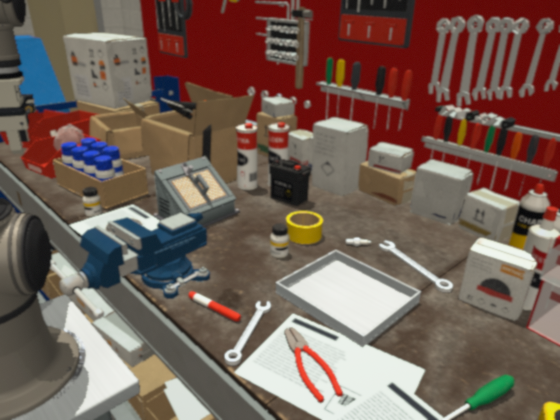

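The top view shows the housing at about (168,230), bottle (285,221), tape (275,180), tray (365,227). The arm seems to be at the lower left. Next I measure.

```bash
python3 - <<'E'
from h import *
p=bot.camera_params('top')
f=210/np.tan(np.radians(p['fov_y'])/2); K=np.array([[f,0,p['cx']],[0,f,p['cy']],[0,0,1]])
pr=lambda X:cv2.projectPoints(np.array(X,float).reshape(-1,3),np.array(p['rvec']),np.array(p['tvec']),K,None)[0].reshape(-1,2).round(0)
print(pr([[0,0,0],[204,483,217],[500,0,0]]))
Z=np.load('top.npz');W=Z['W']
for u,v in [(168,205),(168,255),(142,230),(199,230),(170,215),(285,221),(365,227),(325,192),(405,192),(407,262),(325,262),(275,163),(275,196),(248,300),(248,360),(130,232)]: print(u,v,W[v,u].round(0))
R=W[185:280,120:215].reshape(-1,3); R=R[(R[:,2]>30)]
print(np.nanmax(R[:,2]))
im=cv2.resize(Z['im'][180:280,110:230,::-1],None,fx=6,fy=6,interpolation=cv2.INTER_CUBIC); cv2.imwrite('pics/c1.png',im)
E
```

```text
[[274. 443.]
 [ 56. 389.]
 [276. 256.]]
168 205 [628. 286.  88.]
168 255 [498. 279.  93.]
142 230 [559. 333. 145.]
199 230 [569. 218.  -0.]
170 215 [602. 281.  85.]
285 221 [592. -20.  77.]
365 227 [ 584. -250.   -2.]
325 192 [ 679. -132.   26.]
405 192 [ 687. -366.   -2.]
407 262 [ 487. -369.   -3.]
325 262 [ 485. -134.   23.]
275 163 [753.   9.  49.]
275 196 [663.   7.  43.]
248 300 [390.  70. 125.]
248 360 [238.  68.  94.]
130 232 [556. 380.  92.]
150.48650701539546
```

View pics/c1.png

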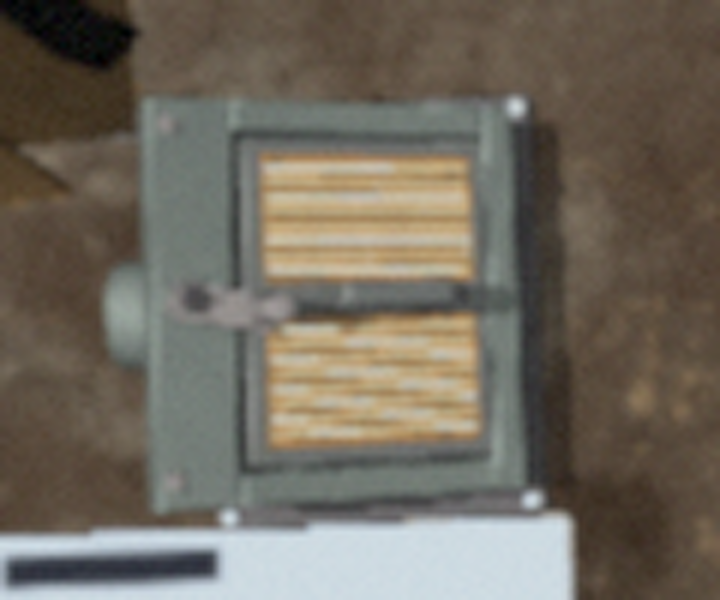

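The crop shows the tab pivot at about (197,298), its lug at about (283,305) and the handle running down the slope to the right. The tab is near angle 0. I go above the housing for a close look.

Emit:
step_arm(
  deltas=[
    [1, -0.04, 0, -0.08, 0],
    [1, -0.06, 0, -0.07, 0],
    [1, -0.09, -0.015, 0, 0],
    [1, -0.09, -0.015, 0, 0],
    [1, -0.09, -0.015, 0, 0],
    [1, -0.09, -0.015, 0, 0],
    [1, -0.09, -0.015, 0, 0],
    [1, -0.09, -0.015, 0, 0],
  ],
)

```text
time: 0.9
tool_pos: [482.8, 316.3, 292.2]
tcp_rot: [-3.141, -0.001, 2.742]
contact_force: [-0.2, 1.4, -0.2]
grip_width: 91.7
finger_force: 0.0
```

Emit:
step_arm(
  deltas=[
    [1, -0.08, 0, 0, 0.09],
    [1, -0.04, 0, 0, 0.09],
    [1, 0, 0, 0, 0.09],
    [1, 0, 0, 0, 0.09],
    [1, 0, 0, 0, 0.09],
    [1, 0, 0, 0, 0.09],
    [1, 0, 0, 0, 0.09],
    [1, 0, 0, 0, 0.09],
  ],
)

```text
time: 1.7
tool_pos: [535.4, 291.6, 291.9]
tcp_rot: [-3.14, 0.0, 1.605]
contact_force: [0.3, 0.3, 0.6]
grip_width: 91.8
finger_force: 0.0
```

```bash
python3 - <<'E'
from h import *
o=bot.get_obs(); print(o['tool_pos'],o['tcp_rot'],o['time'])
p,im,d=cap('wrist','w1.png'); np.savez('w1.npz',W=world(p,d),im=im); R=cv2.Rodrigues(np.array(p['rvec']))[0]; print(-R.T@p['tvec'],R[2])
E
```

```text
[535.38505906 291.64680347 291.94366746] [-3.14047520e+00  3.55197956e-04  1.60497442e+00] 1.7
[533.40310863 366.15551562 460.25360782] [ 0.00824236 -0.27933114 -0.96015945]
```

View pics/w1.png

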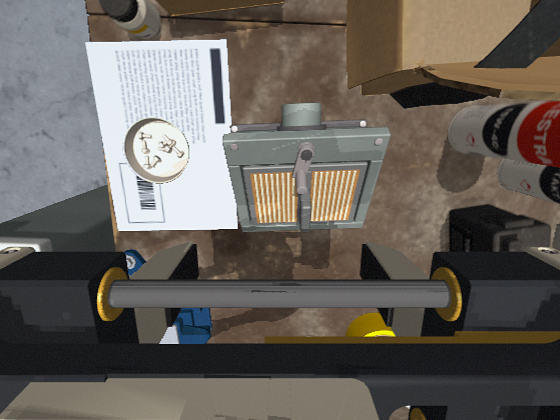

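The wrist picture shows the housing clearly: pivot screw near (307,152), lug top near (302,183), handle at (305,215). I use depth to locate them.

```bash
cat > fit.py <<'E'
from h import *
def fit(W,box):
    u0,v0,u1,v1=box; Q=W[v0:v1,u0:u1].reshape(-1,3); Q=Q[np.isfinite(Q[:,0])&(Q[:,2]>25)]
    best=None; s=np.sin(np.radians(35)); c=np.cos(np.radians(35))
    for yaw in np.arange(1.1,1.9,.01):
        n=np.array([-s*np.cos(yaw),-s*np.sin(yaw),c]); q=Q@n
        hst,e=np.histogram(q,bins=np.arange(q.min(),q.max(),2)); k=hst.argmax()
        if best is None or hst[k]>best[0]: best=(hst[k],yaw,e[k]+1)
    yaw,off=best[1:]
    for _ in range(6):
        n=np.array([-s*np.cos(yaw),-s*np.sin(yaw),c]); S=Q[abs(Q@n-off)<3.5]
        m=S.mean(0); g=np.linalg.svd(S-m,full_matrices=False)[2][2]; g*=np.sign(g[2]); yaw=np.arctan2(-g[1],-g[0]); off=m@n
    return yaw,off,g,Q
E
python3 - <<'E'
from fit import *
W=np.load('w1.npz')['W']
yaw,off,g,Q=fit(W,(215,95,400,240))
print('yaw',yaw,'off',off,'tilt',np.degrees(np.arccos(g[2])))
np.set_printoptions(suppress=True,precision=1)
s,c=np.sin(np.radians(35)),np.cos(np.radians(35))
n=np.array([-s*np.cos(yaw),-s*np.sin(yaw),c]); ux=np.array([c*np.cos(yaw),c*np.sin(yaw),s]); uy=np.array([-np.sin(yaw),np.cos(yaw),0])
F=np.stack([Q@ux,Q@uy,Q@n-off],1)
near=F[abs(F[:,2])<3]; print('face',np.percentile(near,[1,50,99],axis=0), len(near))
for lo,hi in((32,38),(27,38),(7,15)):
    h=F[(F[:,2]>lo)&(F[:,2]<hi)]; print(lo,len(h)); 
    if len(h): print(np.percentile(h,[2,25,50,75,98],axis=0))
# height map
im=np.zeros((170,190,3),np.uint8); 
a=(F[:,0]-np.median(near[:,0])+85).astype(int); b=(F[:,1]-np.median(near[:,1])+95).astype(int)
k=(a>=0)&(a<170)&(b>=0)&(b<190)
val=np.clip(F[:,2]*5+60,1,255).astype(int)
hm=np.zeros((170,190),np.uint8); np.maximum.at(hm,(a[k],b[k]),val[k].astype(np.uint8))
cv2.imwrite('pics/hm.png',cv2.resize(cv2.applyColorMap(hm,cv2.COLORMAP_JET),None,fx=3.5,fy=3.5,interpolation=0)); print(np.median(near,axis=0))
E
```

```text
yaw 1.6468510931340505 off -58.84127571386827 tilt 34.68001165396092
face [[ 174.4 -668.8   -2.4]
 [ 274.5 -588.7   -0. ]
 [ 333.4 -501.2    2.2]] 12024
32 335
[[ 218.6 -590.5   32.2]
 [ 235.2 -586.8   33.8]
 [ 251.  -583.5   34.4]
 [ 264.7 -580.6   34.9]
 [ 297.5 -575.2   35.7]]
27 418
[[ 218.8 -590.5   27.4]
 [ 238.9 -586.7   32.6]
 [ 257.1 -583.3   34.1]
 [ 289.8 -580.3   34.7]
 [ 297.9 -575.1   35.6]]
7 432
[[ 260.5 -591.2    7.1]
 [ 297.7 -586.5    8. ]
 [ 307.4 -582.7    8.6]
 [ 319.2 -578.7   11.3]
 [ 326.5 -572.4   14.5]]
[ 274.5 -588.7   -0. ]
```

View pics/hm.png

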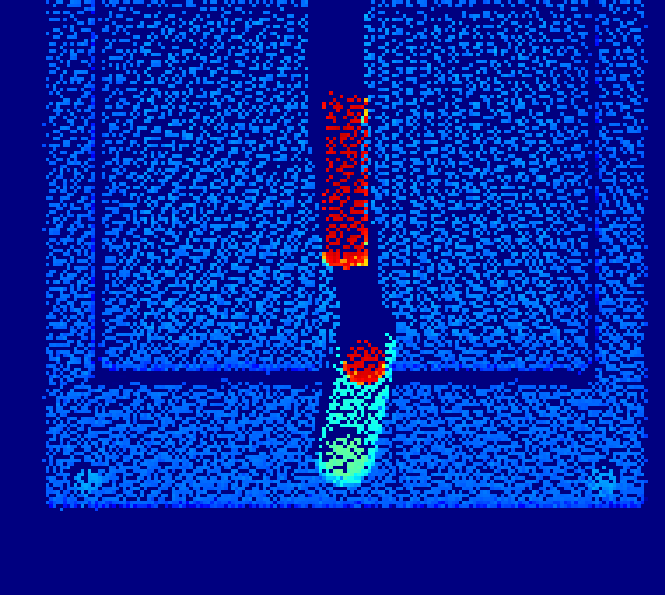

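The height map shows the pivot screw at (347,455), lug at (364,360) and handle rows 92–268 in face coordinates. The tab is at about -0.17, so I turn it to the negative side. I compute targets.

```bash
cat > geo.py <<'E'
import numpy as np
np.set_printoptions(suppress=True,precision=4)
yaw=1.647; off=-58.84; s,c=np.sin(np.radians(35)),np.cos(np.radians(35))
n=np.array([-s*np.cos(yaw),-s*np.sin(yaw),c]); ux=np.array([c*np.cos(yaw),c*np.sin(yaw),s]); uy=np.array([-np.sin(yaw),np.cos(yaw),0])
P=lambda a,b,h:a*ux+b*uy+(off+h)*n
piv=np.array([319.3,-584.6])
lug=lambda th,h=34:P(piv[0]-28*np.cos(th),piv[1]-28*np.sin(th),h)
bar=P(241,-584.7,28)
def tool(dw,y=yaw): return np.array([dw@[np.cos(y),np.sin(y),0],dw@[np.sin(y),-np.cos(y),0],-dw[2]])/500
E
python3 - <<'E'
from geo import *
from plant import bot
o=bot.get_obs(); t=o['tool_pos']
L=lug(-.17); M=lug(-.17,26); print('lug',L,'bar',bar,'seat',P(241,-584.7,-12))
T=np.array([M[0],M[1],L[2]-3]); print('T',T,tool(T-t,1.647))
th=np.linspace(-.17,-1.57,8); A=[tool(lug(b)-lug(a)) for a,b in zip(th,th[1:])]; print(np.array(A))
E
```

```text
lug [558.9042 296.6074 146.9666] bar [566.6272 258.9937 112.9693] seat [564.8806 281.8701  80.2032]
T [558.5549 301.1827 143.9666] [0.0155 0.0476 0.296 ]
[[ 0.0024 -0.0108 -0.0017]
 [ 0.0041 -0.01   -0.0029]
 [ 0.0057 -0.0088 -0.004 ]
 [ 0.007  -0.0072 -0.0049]
 [ 0.008  -0.0054 -0.0056]
 [ 0.0087 -0.0033 -0.0061]
 [ 0.0091 -0.0011 -0.0064]]
```

Emit:
step_arm(
  deltas=[
    [0.5, 0.0155, 0.0476, 0, -0.027],
    [0.5, 0, 0, 0.08, 0],
    [0.5, 0, 0, 0.08, 0],
    [0.5, 0, 0, 0.06, 0],
    [0.5, 0, 0, 0.04, 0],
    [0.5, 0, 0, 0.02, 0],
    [0.5, 0, 0, 0.016, 0],
    [0.5, 0, 0, 0, 0],
  ],
)

```text
time: 2.55
tool_pos: [558.9, 300.4, 144.1]
tcp_rot: [-3.141, 0.0, 1.654]
contact_force: [0.0, 0.2, 0.5]
grip_width: 46.0
finger_force: 0.0
```

Emit:
step_arm(
  deltas=[
    [0, 0, 0, 0, 0],
    [0, 0, 0, 0, 0],
    [0, 0, 0, 0, 0],
    [0, 0, 0, 0, 0],
    [0, 0, 0, 0, 0],
    [0, 0, 0, 0, 0],
  ],
)

```text
time: 3.15
tool_pos: [559.1, 300.5, 144.6]
tcp_rot: [3.141, -0.0, 1.653]
contact_force: [0.5, 0.2, -0.3]
grip_width: 3.1
finger_force: 0.0
```

```bash
python3 - <<'E'
from h import *
o=bot.get_obs(); print(o['tool_pos'],o['grip_width'],o['finger_force'])
p,im,d=cap('wrist'); np.savez('w2.npz',W=world(p,d),im=im)
cv2.imwrite('pics/w2.png',im[:,:,::-1])
E
```

```text
[559.06825895 300.45046218 144.64387946] 3.1205687839219296 0.0
```

View pics/w2.png

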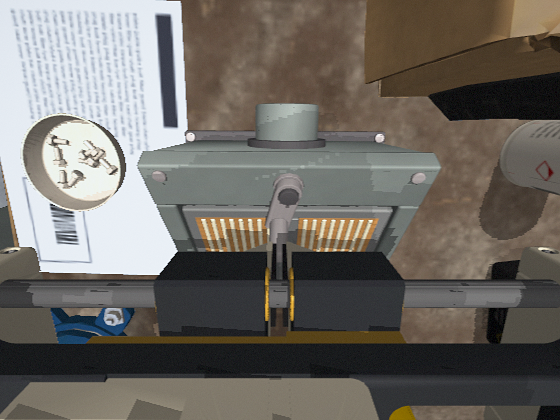

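The fingers look closed beyond the lug at about (278,232), not around it. I check the calibration consistency with depth and the TCP projection.

```bash
python3 - <<'E'
from fit import *
from geo import P,lug
np.set_printoptions(suppress=True,precision=1)
W=np.load('w2.npz')['W']
print(fit(W,(150,140,430,245))[:3])
p=bot.camera_params('wrist')
f=210/np.tan(np.radians(p['fov_y'])/2); K=np.array([[f,0,p['cx']],[0,f,p['cy']],[0,0,1]])
pr=lambda X:cv2.projectPoints(np.array(X,float).reshape(-1,3),np.array(p['rvec']),np.array(p['tvec']),K,None)[0].reshape(-1,2).round(0)
t=bot.get_obs()['tool_pos']
print('tcp,tip,lug,screw',pr([t,t-[0,0,11],lug(-.17),P(319.3,-584.6,12)]))
for u,v in[(288,196),(278,225),(279,235),(280,245),(220,255),(340,255),(220,300),(340,300),(280,290),(270,290)]: print(u,v,W[v,u])
E
sed -n 1,5p /dev/null
```

```text
(np.float64(1.6467051917455158), np.float64(-59.59306157496734), array([ 0. , -0.6,  0.8]))
tcp,tip,lug,screw [[278. 251.]
 [278. 243.]
 [278. 258.]
 [286. 200.]]
288 196 [561.7 334.5 145.7]
278 225 [557.8 312.5 133. ]
279 235 [558.7 308.8 140.6]
280 245 [559.7 304.7 146. ]
220 255 [538.7 334.4 228.2]
340 255 [574.7 337.5 228.5]
220 300 [542.  329.9 244.9]
340 300 [572.5 331.9 244.1]
280 290 [557.3 329.5 237.4]
270 290 [554.5 329.6 238. ]
```

```bash
python3 - <<'E'
from h import *
np.set_printoptions(suppress=True,precision=0,linewidth=200)
for f in('w2','w1'):
    Z=np.load(f+'.npz');W=Z['W']
    for v in range(232,262,3): print(v,W[v,236:324:6,2] if f=='w2' else W[v,150:240:6,2])
Z=np.load('w2.npz'); cv2.imwrite('pics/w2c.png',cv2.resize(Z['im'][180:320,190:370,::-1],None,fx=4,fy=4,interpolation=cv2.INTER_NEAREST))
E
```

```text
232 [106. 108. 106. 106. 108. 107. 137. 138. 137. 109. 110. 109. 106. 108. 108.]
235 [104. 106. 105. 104. 106. 105. 139. 141. 139. 107. 106. 108. 104. 105. 107.]
238 [103. 104. 102. 102. 105. 102. 141. 142. 140. 106. 105. 103. 101. 102. 105.]
241 [101. 102. 101. 100. 102. 100. 142. 144. 142. 106. 101. 102. 100. 100. 101.]
244 [ 98.  99.  98.  97.  99. 159. 155. 145. 155. 160.  97. 100.  98.  97. 100.]
247 [ 97.  95.  94. 164. 163. 162. 159. 147. 160. 164. 164. 164.  97.  95.  95.]
250 [ 95.  93. 167. 167. 166. 167. 163. 149. 163. 167. 167. 166. 167.  93.  93.]
253 [227. 227. 226. 227. 227. 227. 166. 150. 168. 170. 227. 226. 227. 227. 227.]
256 [230. 229. 229. 229. 229. 228. 171. 149. 171. 175. 228. 229. 231. 228. 228.]
259 [231. 231. 231. 232. 231. 228. 174. 148. 175. 179. 232. 231. 231. 232. 231.]
232 [2. 1. 1. 1. 2. 2. 1. 2. 2. 1. 0. 1. 1. 1. 2.]
235 [ 1.  1.  2.  2.  2.  2.  1.  3.  2.  2.  1.  1.  0. nan  1.]
238 [ 1.  3. -1.  0.  1.  2.  1.  1.  2.  2.  2.  2.  2.  1.  1.]
241 [ 1.  1.  0. -0.  2.  1.  2.  0.  1.  2.  2.  2.  0.  2.  1.]
244 [  2.   2.   1.   2.   1. 307. 307. 304.   2.   1.   2.   2.   1.   1.   1.]
247 [  2.   2.   1.   1. 310. 311. 309. 307.   0.   3.   1.   4.   1.   1.   2.]
250 [  0.   3. 315. 315. 314. 314. 314. 310.   1.   2.   0.   2.   3.   4.   2.]
253 [  3. 318. 319. 318. 318. 318. 316. 311.   0.   1.   3.   3.   1.   3.   1.]
256 [  2. 322. 322. 321. 322. 321. 318. 311.   2.   1.   2.   2.   1.   3.   1.]
259 [326. 324. 325. 325. 326. 323. 321. 312.   2.   1.  -0.   2.   1.   1.  -0.]
```

View pics/w2c.png

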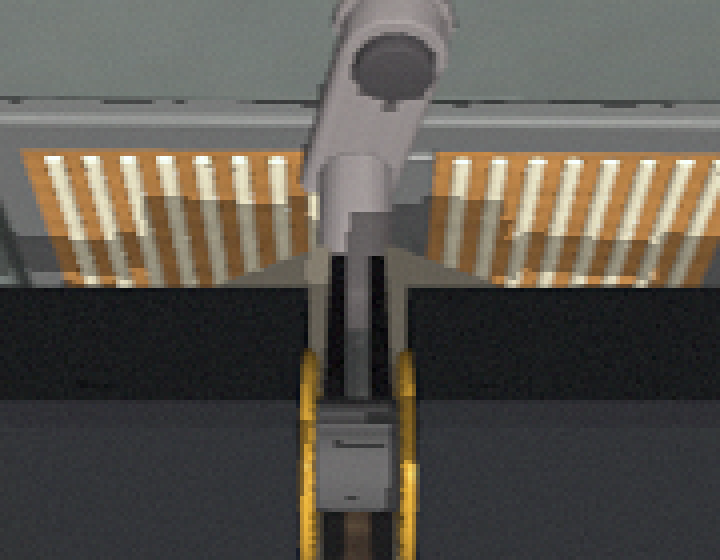

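The crop shows the pads closing above the lug top, with the lug visible through the gap. The real tips are therefore about 20 mm higher than the reported TCP implies. I reopen, go 18 mm lower and grip again.

Emit:
step_arm(
  deltas=[
    [0.5, 0, 0, -0.01, 0],
    [0.5, 0, 0, 0, 0],
    [0.5, 0, 0, 0, 0],
    [0.5, 0, 0, 0, 0],
    [0.5, 0, 0, 0, 0],
    [0.5, 0, 0, 0.016, 0],
    [0.5, 0, 0, 0.015, 0],
    [0.5, 0, 0, 0.015, 0],
  ],
)

```text
time: 4.0
tool_pos: [558.7, 300.3, 125.4]
tcp_rot: [-3.141, 0.0, 1.653]
contact_force: [0.9, -0.3, 0.7]
grip_width: 45.6
finger_force: 0.0
```

Emit:
step_arm(
  deltas=[
    [0, 0, 0, 0, 0],
    [0, 0, 0, 0, 0],
    [0, 0, 0, 0, 0],
    [0, 0, 0, 0, 0],
    [0, 0, 0, 0, 0],
    [0, 0, 0, 0, 0],
  ],
)

```text
time: 4.6
tool_pos: [559.1, 300.4, 126.8]
tcp_rot: [3.141, -0.0, 1.653]
contact_force: [-0.4, 0.4, 1.7]
grip_width: 11.0
finger_force: 30.0
```

Lug gripped. I swing it along the arc.

Emit:
step_arm(
  deltas=[
    [0, 0.0024, -0.0108, -0.0017, 0],
    [0, 0.0041, -0.01, -0.0029, 0],
    [0, 0.0057, -0.0088, -0.004, 0],
    [0, 0.007, -0.0072, -0.0049, 0],
  ],
)

```text
time: 5.0
tool_pos: [542.1, 308.5, 133.4]
tcp_rot: [3.136, -0.001, 1.652]
contact_force: [9.6, 3.2, -4.3]
grip_width: 10.1
finger_force: 30.0
```

Emit:
step_arm(
  deltas=[
    [0, 0.008, -0.005, -0.0056, 0],
    [0, 0.0087, -0.002, -0.0061, 0],
    [0, 0.0091, -0.0005, -0.0064, 0],
    [0, 0.001, 0, -0.0007, 0],
    [0, 0, 0, 0, 0],
  ],
)

```text
time: 5.5
tool_pos: [534.9, 321.4, 142.7]
tcp_rot: [-3.141, 0.0, 1.653]
contact_force: [1.2, -2.6, -2.0]
grip_width: 10.2
finger_force: 30.0
```

Emit:
step_arm(
  deltas=[
    [0.5, 0, 0, 0, 0],
    [0.5, 0, 0, 0, 0],
    [0.5, 0, 0, 0, 0],
    [0.5, 0, 0, -0.03, 0],
    [0.5, 0, 0, -0.07, 0],
    [0.5, -0.08, -0.03, -0.08, 0],
    [0.5, -0.06, -0.03, -0.08, 0],
    [0.5, 0, 0, -0.05, 0],
  ],
)

```text
time: 6.3
tool_pos: [512.7, 254.3, 293.7]
tcp_rot: [3.139, -0.0, 1.651]
contact_force: [0.7, 0.0, 0.1]
grip_width: 46.1
finger_force: 0.0
```

```bash
cat > look.py <<'E'
from fit import *
def hmap(name,out,box):
    p,im,d=cap('wrist',name+'.png'); W=world(p,d)
    from geo import ux,uy,n,off,P
    b=W[box[1]:box[3],box[0]:box[2]].reshape(-1,3); b=b[np.isfinite(b[:,0])&(b[:,2]>25)]
    F=np.stack([b@ux,b@uy,b@n-off],1)
    return F,fit(W,box)
E
python3 - <<'E'
from look import *
np.set_printoptions(suppress=True,precision=1)
o=bot.get_obs(); print(o['tool_pos'],o['contact_force'])
F,ft=hmap('w3',None,(100,60,460,240)); print(ft[:2])
for nm,lo,hi,a0,a1 in(('bar',32,37,200,280),('lug',31,36,285,345),('tabscrew',10.5,14,300,330),('tab',7,10,280,340)):
    h=F[(F[:,2]>lo)&(F[:,2]<hi)&(F[:,0]>a0)&(F[:,0]<a1)&(abs(F[:,1]+585)<60)]; print(nm,len(h),np.percentile(h,[3,50,97],axis=0).tolist() if len(h) else '')
E
```

```text
[512.7 254.3 293.7] [0.7 0.  0.1]
(np.float64(1.6472797470576948), np.float64(-58.68148694830383))
bar 299 [[218.17664732554223, -590.2991347634274, 32.417160139140684], [243.17214960238996, -584.6273920730154, 34.51418071360611], [263.6936929739835, -579.6287326800705, 35.54548315689453]]
lug 110 [[309.3202562908967, -562.7946270796698, 31.541988583279434], [316.02883148897706, -557.6473713373011, 33.83184913102771], [319.91506654781415, -552.2962765427386, 35.099360824539765]]
tabscrew 109 [[314.89096806631824, -590.0258130204965, 10.854320516895026], [319.4628108707372, -584.2383392353012, 11.785076639139533], [324.8666560679852, -553.8958708718391, 13.168104279570764]]
tab 346 [[310.1885383464684, -589.6357186570347, 7.176641395001434], [319.6442503629162, -571.3932007247241, 8.212642795745786], [326.18830949577875, -550.7664045324836, 9.587627459417485]]
```

View pics/w3.png

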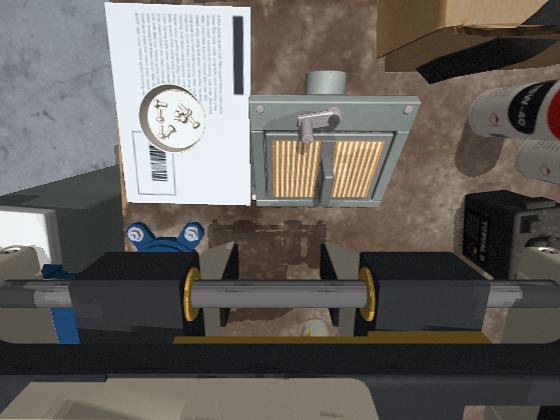

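The tab now lies nearly sideways: pivot at (335,118), lug at (307,135). I measure the angle more exactly.

```bash
python3 - <<'E'
from look import *
np.set_printoptions(suppress=True,precision=2)
F,ft=hmap('w4',None,(100,60,460,240))
h=F[(F[:,2]>6.5)&(F[:,2]<10)&(F[:,0]>300)&(F[:,0]<335)&(F[:,1]>-596)&(F[:,1]<-545)]
for y in range(-595,-545,5):
    k=h[(h[:,1]>=y)&(h[:,1]<y+5)]; print(y,len(k),k[:,0].min().round(1) if len(k) else'',k[:,0].max().round(1) if len(k) else '')
g=F[(F[:,2]>25)&(F[:,2]<36)&(F[:,0]>300)&(F[:,0]<335)]
for q in range(24,36,2):
    k=g[(g[:,2]>=q)&(g[:,2]<q+2)]; print(q,len(k),np.median(k,0) if len(k) else '',k[:,0].max() if len(k) else '', k[:,0].min() if len(k) else '')
E
```

```text
-595 12 315.7 325.0
-590 19 322.2 327.5
-585 28 310.1 327.3
-580 68 310.4 326.1
-575 66 309.6 325.0
-570 65 307.5 324.5
-565 37 314.7 323.7
-560 19 319.0 322.6
-555 40 306.7 321.9
-550 4 317.8 320.6
24 8 [ 318.8999 -559.9074   25.5615] 319.8622566407343 317.70986904452224
26 16 [ 319.1678 -557.8147   26.8853] 320.9384105208128 315.6534909776088
28 13 [ 319.19   -557.0981   28.8638] 320.80651705823493 316.68475181709255
30 14 [ 318.7302 -556.5261   31.5085] 321.1560300831822 316.27483972719745
32 58 [ 316.57   -558.002    33.4572] 320.49903623939184 308.8928660636165
34 44 [ 314.619  -557.357    34.4173] 319.7216380481211 309.4485450678848
```

The tab is at about -1.40. I nudge it further with closed fingers from the downhill side.

```bash
python3 - <<'E'
from geo import *
from plant import bot
t=bot.get_obs()['tool_pos']
E=P(309,-557.3,34); hx=np.array([np.cos(yaw),np.sin(yaw),0]); L=P(315,-557.3,34)
T=E-hx*13.5; T[2]=L[2]-16
print(E,L,T,tool(T-t))
E
```

```text
[535.3281 309.0169 156.8874] [534.954  313.9176 160.3288] [536.3559 295.5561 144.3288] [0.0743 0.0495 0.3015]
```

Emit:
step_arm(
  deltas=[
    [0, 0.0743, 0.0495, 0, 0],
    [0, 0, 0, 0.09, 0],
    [0, 0, 0, 0.09, 0],
    [0, 0, 0, 0.06, 0],
    [0, 0, 0, 0.035, 0],
    [0, 0, 0, 0.0265, 0],
    [0, 0, 0, 0, 0],
    [0, 0, 0, 0, 0],
  ],
)

```text
time: 7.2
tool_pos: [535.1, 296.0, 139.9]
tcp_rot: [3.141, -0.0, 1.653]
contact_force: [0.2, -0.1, 0.3]
grip_width: 0.4
finger_force: 0.0
```

Emit:
step_arm(
  deltas=[
    [0, 0.004, 0, 0, 0],
    [0, 0.004, 0, 0, 0],
    [0, 0.004, 0, 0, 0],
    [0, 0, 0, 0, 0],
  ],
)

```text
time: 7.6
tool_pos: [534.8, 301.4, 140.3]
tcp_rot: [3.14, 0.0, 1.653]
contact_force: [0.6, -3.7, 2.1]
grip_width: 0.4
finger_force: 1.9
```

Emit:
step_arm(
  deltas=[
    [0, 0.004, 0, 0, 0],
    [0, 0.004, 0, 0, 0],
    [0, 0, 0, 0, 0],
  ],
)

```text
time: 7.9
tool_pos: [534.4, 305.1, 140.0]
tcp_rot: [3.14, 0.001, 1.653]
contact_force: [0.9, -4.8, 4.2]
grip_width: 0.4
finger_force: 2.6
```

Emit:
step_arm(
  deltas=[
    [0.6, -0.02, 0, 0, 0],
    [0.6, -0.03, 0, -0.05, 0],
    [0.6, -0.05, 0, -0.09, 0],
    [0.6, -0.02, -0.05, -0.09, 0],
    [0.6, 0, 0, -0.05, 0],
    [0.6, 0, 0, 0, 0],
  ],
)

```text
time: 8.5
tool_pos: [516.3, 245.3, 280.6]
tcp_rot: [3.133, -0.003, 1.653]
contact_force: [-0.3, -0.5, 0.6]
grip_width: 43.9
finger_force: 0.0
```

```bash
python3 - <<'E'
from look import *
np.set_printoptions(suppress=True,precision=2)
o=bot.get_obs(); print(o['tool_pos'],o['time'])
F,ft=hmap('w5',None,(100,60,460,240)); print(ft[:2])
h=F[(F[:,2]>6.5)&(F[:,2]<10)&(F[:,0]>300)&(F[:,0]<335)&(F[:,1]>-596)&(F[:,1]<-545)]
for y in range(-590,-545,5):
    k=h[(h[:,1]>=y)&(h[:,1]<y+5)]; print(y,len(k),k[:,0].min().round(1) if len(k) else'',k[:,0].max().round(1) if len(k) else '')
g=F[(F[:,2]>31)&(F[:,2]<36)&(F[:,0]>300)&(F[:,0]<335)]; print('lug',np.percentile(g,[2,50,98],axis=0))
g=F[(F[:,2]>31)&(F[:,2]<37)&(F[:,0]<285)]; print('bar',np.percentile(g,[2,50,98],axis=0))
# cassette yaw in recess / fingertips: min z of visible finger
from geo import *
B=P(241,-584.7,28); t=o['tool_pos']; print('bar',B,tool(B-t))
E
```

```text
[516.28 245.31 280.61] 8.5
(np.float64(1.6471403644459643), np.float64(-58.75752543779029))
-590 23 323.3 327.6
-585 33 311.4 328.0
-580 77 313.1 328.1
-575 79 312.8 328.3
-570 80 312.3 328.5
-565 40 312.9 328.6
-560 23 324.5 328.6
-555 49 312.4 328.6
-550 10 315.0 324.4
lug [[ 315.6842 -562.269    31.3978]
 [ 321.5604 -557.0833   34.0376]
 [ 326.1008 -552.259    35.2378]]
bar [[ 218.1017 -590.705    31.4917]
 [ 243.7898 -584.4026   34.4127]
 [ 263.9367 -579.2174   35.7785]]
bar [566.6272 258.9937 112.9693] [0.0196 0.1025 0.3353]
```

The tab is now at about -1.59, fully aside. I go for the bar handle.

Emit:
step_arm(
  deltas=[
    [0.5, 0.0196, 0.05, 0, 0],
    [0.5, 0, 0.0525, 0, 0],
    [0.5, 0, 0, 0.09, 0],
    [0.5, 0, 0, 0.09, 0],
    [0.5, 0, 0, 0.08, 0],
    [0.5, 0, 0, 0.05, 0],
    [0.5, 0, 0, 0.02, 0],
    [0.5, 0, 0, 0, 0],
  ],
)

```text
time: 9.35
tool_pos: [564.1, 258.8, 108.6]
tcp_rot: [-3.137, 0.001, 1.653]
contact_force: [-0.6, -0.9, -0.1]
grip_width: 45.7
finger_force: 0.0
```

Emit:
step_arm(
  deltas=[
    [0.5, 0, 0, 0.015, 0],
    [0.5, 0, 0, 0.015, 0],
    [0.5, 0, 0, 0.012, 0],
    [0.5, 0, 0, 0, 0],
  ],
)

```text
time: 9.75
tool_pos: [564.9, 259.0, 89.5]
tcp_rot: [-3.141, 0.0, 1.653]
contact_force: [-0.6, 0.1, 0.4]
grip_width: 45.9
finger_force: 0.0
```

Emit:
step_arm(
  deltas=[
    [0.5, 0, 0.0034, 0, 0],
    [0.5, 0, 0, 0, 0],
    [0, 0, 0, 0, 0],
    [0, 0, 0, 0, 0],
    [0, 0, 0, 0, 0],
    [0, 0, 0, 0, 0],
    [0, 0, 0, 0, 0],
    [0, 0, 0, 0, 0],
  ],
)

```text
time: 10.55
tool_pos: [567.0, 259.2, 90.1]
tcp_rot: [3.141, -0.0, 1.653]
contact_force: [-0.3, -0.2, -0.4]
grip_width: 11.8
finger_force: 30.0
```

Emit:
step_arm(
  deltas=[
    [0, -0.0057, 0, -0.0082, 0],
    [0, -0.0057, 0, -0.0082, 0],
    [0, -0.0057, 0, -0.0082, 0],
    [0, -0.0057, 0, -0.0082, 0],
    [0, -0.0057, 0, -0.0082, 0],
    [0, -0.0057, 0, -0.0082, 0],
    [0, -0.0057, 0, -0.0082, 0],
    [0, 0, 0, 0, 0],
  ],
)

```text
time: 11.35
tool_pos: [569.1, 238.9, 119.5]
tcp_rot: [3.14, -0.0, 1.653]
contact_force: [-0.2, -0.8, -3.3]
grip_width: 11.2
finger_force: 30.0
```

```bash
python3 - <<'E'
from h import *
Z=np.load('top.npz');W=Z['W'];im=Z['im'].astype(int)
sub=np.zeros(W.shape[:2],bool); sub[185:270,315:415]=1
k=sub&(W[:,:,2]>14)&(W[:,:,2]<35)
Q=W[k]; r=cv2.minAreaRect(Q[:,:2].astype(np.float32)); print(k.sum(),r,np.median(Q[:,2]))
print(np.percentile(W[sub&(im.min(2)>200)],[1,99],axis=0))
E
```

```text
600 ((584.0172119140625, -242.7115478515625), (200.49436950683594, 230.5064697265625), 1.3100606203079224) 25.701875120794256
[[nan nan nan]
 [nan nan nan]]
```

Emit:
step_arm(
  deltas=[
    [0, -0.01, 0, -0.04, 0],
    [0, -0.01, 0, -0.06, 0],
    [0, -0.02, 0, -0.07, 0],
    [0, -0.03, 0, -0.06, 0],
    [0, -0.05, 0, -0.01, 0],
    [0, -0.07, 0, 0, 0],
    [0, -0.07, 0, 0, 0],
    [0, -0.07, 0, 0, 0],
  ],
)

```text
time: 12.15
tool_pos: [582.1, 73.8, 238.7]
tcp_rot: [3.142, -0.0, 1.654]
contact_force: [-0.0, 0.9, -1.8]
grip_width: 11.6
finger_force: 30.0
```

Emit:
step_arm(
  deltas=[
    [0, -0.09, -0.007, 0, 0],
    [0, -0.09, -0.007, 0, 0],
    [0, -0.09, -0.007, 0, 0],
    [0, -0.09, -0.007, 0, 0],
    [0, -0.09, -0.007, 0, 0],
    [0, -0.09, -0.007, 0, 0],
    [0, -0.09, -0.007, 0, 0],
    [0, 0, 0, 0, 0.038],
  ],
)

```text
time: 12.95
tool_pos: [582.8, -247.2, 237.7]
tcp_rot: [-3.141, 0.002, 1.587]
contact_force: [0.3, -0.1, -2.7]
grip_width: 11.7
finger_force: 30.0
```

```bash
python3 - <<'E'
from h import *
o=bot.get_obs(); print(o['tool_pos'],o['tcp_rot'])
p,im,d=cap('scene','s2.png'); W=world(p,d); np.savez('s2.npz',W=W,im=im)
E
```

```text
[ 582.79452217 -247.16528588  237.74756946] [-3.14077602e+00  2.07606631e-03  1.58695796e+00]
```

View pics/s2.png

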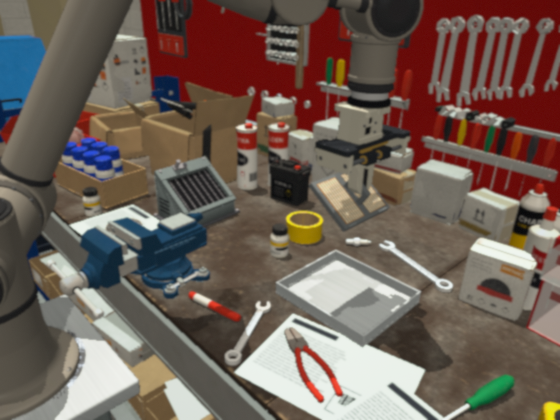

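The scene picture shows the cassette held at about (347,200), still tilted about 35°. Bottle (279,240) and tape (304,227) are untouched. I lower it into the tray.

Emit:
step_arm(
  deltas=[
    [0, 0.008, 0, 0.06, 0],
    [0, 0, 0, 0.08, 0],
    [0, 0, 0, 0.08, 0],
    [0, 0, 0, 0.06, 0],
    [0, 0, 0, 0.04, 0],
    [0, 0, 0, 0.025, 0],
    [0, 0, 0, 0.015, 0],
    [0, 0, 0, 0, 0],
  ],
)

```text
time: 13.8
tool_pos: [583.6, -236.6, 58.3]
tcp_rot: [-3.141, -0.001, 1.594]
contact_force: [0.7, 0.0, -2.2]
grip_width: 11.6
finger_force: 30.0
```

Emit:
step_arm(
  deltas=[
    [0, 0, 0, 0.006, 0],
    [0, 0, 0, 0.006, 0],
    [0, 0, 0, 0.006, 0],
    [0, 0, 0, 0.004, 0],
    [0, 0, 0, 0, 0],
  ],
)

```text
time: 14.3
tool_pos: [583.7, -237.1, 47.7]
tcp_rot: [3.141, 0.0, 1.594]
contact_force: [0.9, -0.5, -2.5]
grip_width: 11.8
finger_force: 30.0
```

Emit:
step_arm(
  deltas=[
    [0, -0.03, 0, -0.01, 0],
    [0, -0.04, 0, 0, 0],
    [0, -0.03, 0, 0, 0],
    [0, 0, 0, 0.006, 0],
    [0, 0, 0, 0.004, 0],
    [0, 0, 0, 0.003, 0],
    [0, 0, 0, 0.002, 0],
    [0, 0, 0, 0, 0],
  ],
)

```text
time: 15.1
tool_pos: [584.5, -287.0, 46.8]
tcp_rot: [-3.141, 0.001, 1.594]
contact_force: [-4.7, 0.2, 9.2]
grip_width: 11.6
finger_force: 30.0
```

Emit:
step_arm(
  deltas=[
    [0, 0.008, 0, 0.001, 0],
    [0, 0.008, 0, 0.002, 0],
    [0, 0.007, 0, 0.0025, 0],
    [0, 0.007, 0, 0.0025, 0],
  ],
)

```text
time: 15.5
tool_pos: [584.8, -271.7, 41.1]
tcp_rot: [3.141, 0.0, 1.594]
contact_force: [0.2, -2.4, 1.2]
grip_width: 11.4
finger_force: 30.0
```

Forces are low, so it is levelling. I continue.

Emit:
step_arm(
  deltas=[
    [0, 0.007, 0, 0.003, 0],
    [0, 0.007, 0, 0.003, 0],
    [0, 0.007, 0, 0.0035, 0],
    [0, 0.006, 0, 0.0035, 0],
  ],
)

```text
time: 15.9
tool_pos: [584.1, -258.2, 34.5]
tcp_rot: [-3.142, -0.0, 1.594]
contact_force: [0.1, -3.5, 1.2]
grip_width: 11.9
finger_force: 30.0
```

Emit:
step_arm(
  deltas=[
    [0, 0.006, 0, 0.004, 0],
    [0, 0.006, 0, 0.004, 0],
    [0, 0.005, 0, 0.004, 0],
    [0, 0.005, 0, 0.004, 0],
    [0, 0, 0, 0, 0],
  ],
)

```text
time: 16.4
tool_pos: [583.8, -247.0, 26.3]
tcp_rot: [-3.141, -0.001, 1.594]
contact_force: [-0.4, -1.4, 0.6]
grip_width: 11.3
finger_force: 30.0
```

Emit:
step_arm(
  deltas=[
    [0, 0.004, 0, 0.003, 0],
    [0, 0.003, 0, 0.003, 0],
    [0, 0, 0, 0, 0],
  ],
)

```text
time: 16.7
tool_pos: [583.8, -243.8, 23.5]
tcp_rot: [-3.141, -0.0, 1.594]
contact_force: [-0.4, -1.8, -0.1]
grip_width: 11.6
finger_force: 30.0
```

```bash
python3 - <<'E'
from h import *
o=bot.get_obs(); print(o['tool_pos'],o['contact_force'])
p,im,d=cap('scene'); W=world(p,d)
cv2.imwrite('pics/s3.png',cv2.resize(im[200:360,240:440,::-1],None,fx=3.5,fy=3.5,interpolation=cv2.INTER_CUBIC))
p,im,d=cap('wrist','w6.png'); W=world(p,d); np.set_printoptions(suppress=True,precision=1)
Q=W[20:240,60:500].reshape(-1,3); Q=Q[np.isfinite(Q[:,0])]
k=(abs(Q[:,0]-584)<60)
for y in range(-240,-120,8):
    s=Q[k&(abs(Q[:,1]-y)<4)]
    if len(s): print(y,len(s),np.percentile(s[:,2],[5,50,95]))
E
```

```text
[ 583.7753763  -243.84630765   23.50309952] [-0.3700861  -1.79359954 -0.06945041]
-240 616 [18.5 19.7 21.1]
-232 2208 [18.7 19.9 21.2]
-224 2965 [18.9 20.4 49.4]
-216 2722 [19.1 20.4 21.9]
-208 2814 [19.3 20.6 22.1]
-200 3010 [19.1 20.3 22. ]
-192 3496 [ 4.5 15.9 20.6]
-184 2718 [4.1 5.2 6.2]
-176 2818 [4.1 5.2 6.3]
-168 2926 [4.1 5.2 6.3]
-160 3027 [4.  5.2 6.3]
-152 3147 [4.1 5.1 6.3]
-144 3272 [4.  5.1 6.3]
-136 6105 [ 4.2  9.7 29.3]
-128 1180 [27.1 28.9 30.1]
```

View pics/s3.png

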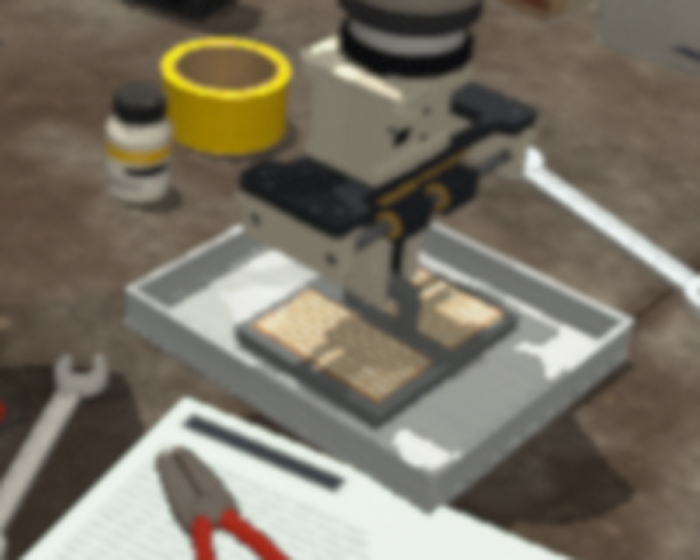

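The cassette lies almost flat in the tray, with about 2 mm left at the near edge. I press the last bit down, release and withdraw.

Emit:
step_arm(
  deltas=[
    [0, 0.003, 0, 0.0025, 0],
    [0, 0.001, 0, 0.0025, 0],
    [0, 0, 0, 0, 0],
  ],
)

```text
time: 17.1
tool_pos: [583.9, -242.4, 22.1]
tcp_rot: [3.141, 0.001, 1.594]
contact_force: [-2.0, -2.4, 6.3]
grip_width: 11.7
finger_force: 30.0
```

Emit:
step_arm(
  deltas=[
    [0.15, 0, 0, 0, 0],
    [0.3, 0, 0, 0, 0],
    [0.45, 0, 0, 0, 0],
    [0.45, 0, 0, 0, 0],
    [0.45, 0, 0, 0, 0],
    [0.45, 0, 0, -0.02, 0],
    [0.45, 0, 0, -0.05, 0],
    [0.45, 0, 0, -0.08, 0],
  ],
)

```text
time: 17.9
tool_pos: [582.3, -241.3, 95.3]
tcp_rot: [-3.137, -0.003, 1.593]
contact_force: [1.1, 1.3, 0.0]
grip_width: 41.0
finger_force: 0.0
```

Emit:
step_arm(
  deltas=[
    [0.45, 0, 0, -0.09, 0],
    [0.45, 0, 0, -0.09, 0],
    [0.45, 0, 0, -0.05, 0],
    [0.45, -0.08, 0, 0, 0],
    [0.45, -0.06, 0, 0, 0],
    [0.45, 0, 0, 0, 0],
  ],
)

```text
time: 18.5
tool_pos: [584.7, -315.7, 211.8]
tcp_rot: [3.141, 0.002, 1.59]
contact_force: [-0.3, 0.4, -0.2]
grip_width: 41.4
finger_force: 0.0
```

```bash
python3 - <<'E'
from h import *
o=bot.get_obs(); print(o['tool_pos'],o['contact_force'],o['time'])
p,im,d=cap('wrist','w7.png'); W=world(p,d); np.set_printoptions(suppress=True,precision=1)
Q=W[:240].reshape(-1,3); Q=Q[np.isfinite(Q[:,0])]
S=Q[(abs(Q[:,0]-584)<66)&(abs(Q[:,1]+242)<48)&(Q[:,2]>10)&(Q[:,2]<24)]
m=S.mean(0); g=np.linalg.svd(S-m,full_matrices=False)[2][2]; print(len(S),m,g*np.sign(g[2])*57.3)
b=Q[(Q[:,2]>44)&(Q[:,2]<56)&(abs(Q[:,0]-584)<30)&(abs(Q[:,1]+242)<40)]; print('bar',b.mean(0) if len(b) else 0)
p,im,d=cap('scene','s4.png')
E
```

```text
[ 584.72085929 -315.72125735  211.76485839] [-0.33173196  0.44533133 -0.15220905] 18.5
9626 [ 584.  -239.9   17.9] [ 0.   0.2 57.3]
bar [ 583.8 -245.6   51.8]
```

View pics/s4.png

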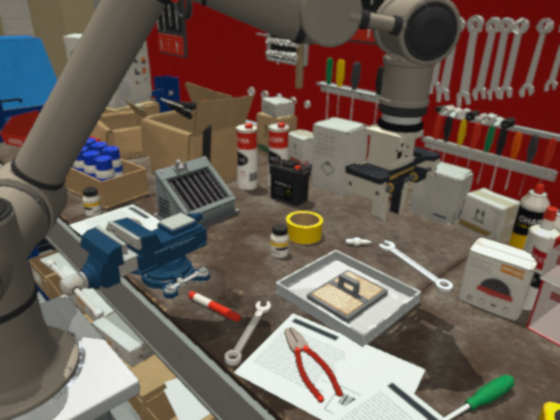

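The cassette lies flat in the tray at about (347,290) with its handle up. Bottle and tape are untouched, and the arm is clear.

```bash
python3 -c "
from plant import bot
print(bot.close_job())"
```

```text
the job is handed in; nothing more can be done
None
```

The job is handed in: the tab is turned aside about 1.59 rad, the cassette lies flat and handle up on the tray floor and is released, and the bottle and tape roll look untouched in the last scene picture.

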